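# Draw a display-stand post up to the set height and hold it

### The job

Set the height for this display-stand post on the wooden jig: turn the black knob on top of the gauge in small steps until the tail of the steel pointer is level with the fixed tab beside it. Then grip the wooden head of the post and draw it straight up, partway out of its bore without letting it bind, until its collar is level with the pointer's tip, and finish there still holding it. Do not shift the tab, pull the post right out or disturb the crockery.

Things in the scene. Friction and masses are not known exactly. Their poses are not given: they have to be found in the camera images.
- jig: Fixed jig, turned about the vertical from start to start: a dark wood board 130 (x) x 310 (y) x 20 mm. On it a dark steel guide block 46 x 46 mm, top 105 mm above the table, at y = -75 mm; an aluminium gauge column 28 x 28 mm, top at 175 mm, at y = +75 mm, with the knob on top; a thin rail at y = +136 mm, top at 165 mm. Origin: board's underside on the table, z up.
- bore_mouth (a point): Centre of the mouth of the upright bore in the guide block's top, 105 mm above the table. Bore 17 mm wide, 82 mm deep.
- post: Loose post in the bore, about 0.3 kg: steel rod 16 mm diameter, 80 mm long; then a steel collar 40 mm diameter, 5 mm thick, resting on the block at the start; then a plain wooden head 26 mm diameter, 48 mm tall, with a 3 mm cork cap. It drops back if let go. Origin: centre of the rod's lower end; z up along the rod.
- collar (a point): Centre of the post's collar at its mid-thickness, 82.5 mm above the rod's lower end.
- head (a point): The place to grip on the wooden head's axis, 25 mm above the collar's top and 26 mm below the cork cap's top.
- knob (a joint): Angle of the gauge's knob, 0 to 5 rad, growing clockwise as seen from above. Each rad clockwise raises the pointer 10 mm; light friction (about 0.04 N m) keeps it where it is left.
- knob_grip (a point): On the knob's vertical axis at the height to grip. The knob is a 44 mm disc 8 mm thick with an upright bar across it, 42 mm long, 14 mm thick, 30 mm tall; this point is 7 mm below the bar's top, 212 mm above the table. At joint value 0 the bar lies along the jig's x axis; it turns with the knob.
- pointer_tip (a point): Tip of the horizontal steel pointer (a bar 3 mm thick, 12 mm wide), at mid-thickness. The pointer rides on the column, points to the post along the jig's -y and ends 38 mm short of the bore's axis.
- pointer_tail (a point): End of the same pointer's short tail on the other side of the column, at mid-thickness, always at the tip's height.
- tab_tip (a point): End of the tab at mid-thickness: a steel finger 3 mm thick, 12 mm wide, that sticks out from the rail towards the pointer's tail, ending 2 mm from it. It marks the wanted height, 133 to 151 mm above the table, and is always above the pointer at the start.
- cup: Blue ceramic cup, 72 mm wide, 85 mm tall, a bystander. Origin: centre of its foot.
- flask: Brown earthenware flask, 72 mm wide, 135 mm tall, a bystander. Origin: centre of its foot.
- bowl: White bowl, 110 mm wide, 55 mm tall, a bystander. Origin: centre of its foot.
Not all that is in view belongs to the job. What is meant by the post is not red, and is the larger of those in its own colour.

How it is judged:
On the way, in this order (a step that is already met when the one before it is completed fails the run):
1. the pointer's tail is level with the tab within 2.5 mm and the knob is still, the post still seated (z of pointer_tail in the frame of tab_tip between -0.0025 and 0.0025 m and velocity of joint knob between -0.1 and 0.1 rad/s and z of collar in the frame of bore_mouth below 0.008 m), for 0.3 s.
2. the post is drawn up in its bore until its collar is level with the pointer's tip within 4 mm (z of collar in the frame of pointer_tip between -0.004 and 0.004 m and horizontal distance between post and bore_mouth below 0.004 m and contact force between the fingers and post above 2 N), for 0.2 s.
At the end, for the whole second after the job is handed in: Pointer tail within 2.5 mm of the tab's height; the post held in the gripper, still and upright (within 3 degrees), its rod still in the bore and pressing on it with less than 15 N (not wedged), its collar within 4 mm of the pointer tip's height (all of step 2 and z of pointer_tail in the frame of tab_tip between -0.0025 and 0.0025 m and angle between post's own z axis and vertical below 0.05 rad and contact force between post and jig below 15 N and linear speed of post below 0.01 m/s); the arm keeps its last pose, push and grip.
It fails at once if the post is pulled (nearly) right out of the bore (z of post in the frame of bore_mouth above -0.01 m).
It fails at once if the post is forced hard against its bore (over 60 N) (contact force between post and jig above 60 N).
It fails at once if the tab is shifted by more than 3 mm (distance of tab_tip from where it was at the start of the episode above 0.003 m).
It fails at once if a piece of crockery is moved by more than 30 mm or tipped (distance of any of cup, flask, bowl from where it was at the start of the episode above 0.03 m or angle between any of cup, flask, bowl's own z axis and vertical above 0.5 rad).
It also fails if it takes over 72 s, if anything falls off the work surface, if the arm or the gripper's body presses on something with over 40 N, if the wrist force passes 120 N, or if a joint passes its speed limit or range.

### The arm

A 6-joint arm with a two-finger parallel gripper is mounted at the origin on the work surface. World frame = base frame: x ahead of the robot, y to its left, z up, the work surface at z = 0. Lengths are in m, angles in rad, forces in N, time in s.
With the tool pointing down it reaches from about 0.275 to 1 m from the base axis. Payload 8.4 kg.
Tool frame: the origin (TCP) lies on the centre line of the jaws, within the pads' length; the fingertips stand 17 mm ahead of it and the grasp point (between the pads) lies 2 mm behind it (bot.tcp_to_tips is the y of the fingertips in the tool frame, in m); y points along the fingers, z is the direction in which the jaws open and shut, and the axes are right-handed (so a half turn about y gives the same grasp; the last joint's range is limited). The gripper opens to 85 mm and grips with 20 to 120 N. Pads are 22 mm wide; open, the fingers measure 114 mm over their backs; the gripper's body (76 mm by 85 mm) begins 54 mm behind the grasp point. The pads swing forward as they close: fully open they stand 13 mm farther back than shut.
Start: joints at [-1.122, 0.353, 1.633, -0, 1.155, -0.002], TCP at [0.272, -0.563, 0.248] pointing down, gripper open.
Joint ranges: [-2.63, 2.63], [-0.92, 2.1], [0.06, 2.66], [-1.3, 4.44], [0, 2.69], [-3.02, 3.02]. Speed limits (rad/s): [2.22, 2.22, 2.79, 3.14, 3.14, 3.14].

### API

Orientations are given as a unit quaternion [x, y, z, w].
In Python, from workcell import bot, hand, kinematics, get_obs, vision, hand_in gives the robot as it stands. The module is installed in compiled form; this text tells all that it offers. Calls block until the motion is done:
- bot.reach(position, orientation): joint-space move of the TCP to a pose.
- bot.servo_line(position, ori=None, velocity=0.15): straight line of the TCP; ori=None keeps the orientation; velocity is the mean speed in m/s.
- bot.goto_joints(angles): joint-space move.
- hand.move_gripper(opening, strength=None): finger opening in m; strength is the grip in N (None keeps the last); returns when the fingers have stopped.
- bot.dwell(seconds).
- kinematics.solve_ik(position, orientation): joint angles nearest the present ones, or None.
- get_obs(): the state.
- vision.read_camera(name): name is "scene" or "top" or "wrist"; returns a dict with "frame" (400x640x3 uint8, red, green, blue), "intrinsics" (3x3 intrinsics, pixels), "view" (4x4, takes a point from world to camera coordinates). Camera axes: x right, y down, z forward; pixel columns grow to the right and rows downward; lengths in m; the calibration is good to about 2 mm. The wrist camera is an equidistant fisheye: a pixel r from the principal point sees the ray r / f radians off the axis. A picture is of the moment at which its call begins. There is no depth.
A pose or a line that the arm cannot do raises bot.IKError and nothing moves.
- hand_in(): hands the job in, once; it reports no verdict.
The state is a dict: "time_s": time; "joint_pos": joint angles; "joint_vel": joint speeds; "joint_efforts": joint torques, N m; "position": TCP position; "orientation": TCP orientation; "wrist_force": force on the tool from outside, world axes, zero at the start; "ft_torque": the same for the moment, N m; "gripper_width": finger opening in m.
Only numpy, scipy, OpenCV 4.12 (cv2) and the standard library are available. Lean on these libraries where they do the work, as an engineer would, in place of code of your own. Each camera call takes 0.05 s, during which the arm holds its last target.

## Working session

There is one attempt and no reset: what is moved stays moved. The work goes in short steps, each a Python script; the robot and the scene stay as the last script left them, time stands still between calls to the robot, and variables do not carry over. Pictures are saved under pics/ and viewed, and the job is handed in when it is done.

```bash
mkdir -p pics; ls
python3 - <<'E'
from workcell import *
import cv2
o=get_obs();print(o['time_s'],o['position'],o['orientation'],o['gripper_width'],bot.tcp_to_tips)
for n in ["scene","top","wrist"]:
    c=vision.read_camera(n);cv2.imwrite(f"pics/{n}0.png",c["frame"][:,:,::-1]);print(n,c["intrinsics"].round(1).tolist(),c["view"].round(4).tolist())
E
```

```text
pics
0.0 [ 0.27210652 -0.56212101  0.24753802] [-0.15816595  0.68971331 -0.68872109  0.15793146] 0.08527020851295845 0.017
scene [[429.3, 0.0, 324.2], [0.0, 429.3, 195.2], [0.0, 0.0, 1.0]] [[0.8806, 0.4739, 0.0036, -0.4948], [0.276, -0.5067, -0.8168, -0.0486], [-0.3852, 0.7202, -0.577, 1.3996], [0.0, 0.0, 0.0, 1.0]]
top [[388.8, 0.0, 324.9], [0.0, 388.8, 202.1], [0.0, 0.0, 1.0]] [[0.0007, -1.0, 0.0059, 0.0117], [-0.9864, -0.0016, -0.1644, 0.5628], [0.1644, -0.0057, -0.9864, 1.0447], [0.0, 0.0, 0.0, 1.0]]
wrist [[309.7, 0.0, 324.4], [0.0, 309.7, 197.7], [0.0, 0.0, 1.0]] [[0.4356, -0.9002, -0.0011, -0.6251], [-0.8578, -0.4155, 0.3025, -0.0404], [-0.2728, -0.1308, -0.9531, 0.3786], [0.0, 0.0, 0.0, 1.0]]
```

View pics/scene0.png

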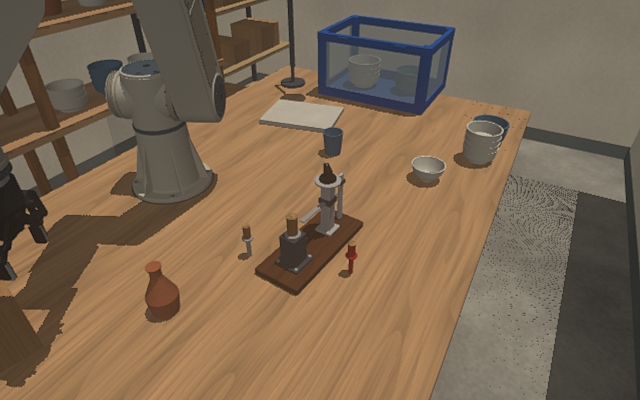

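View pics/top0.png

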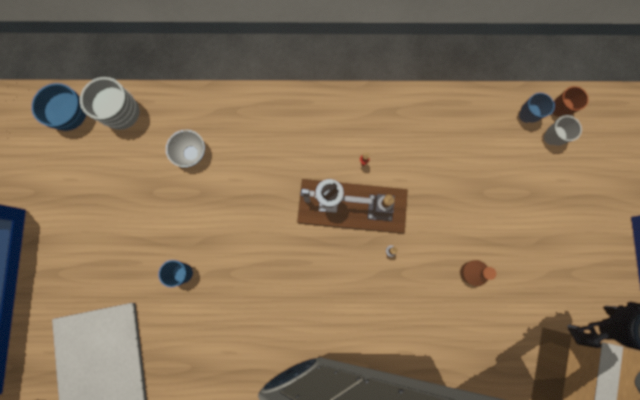

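View pics/wrist0.png

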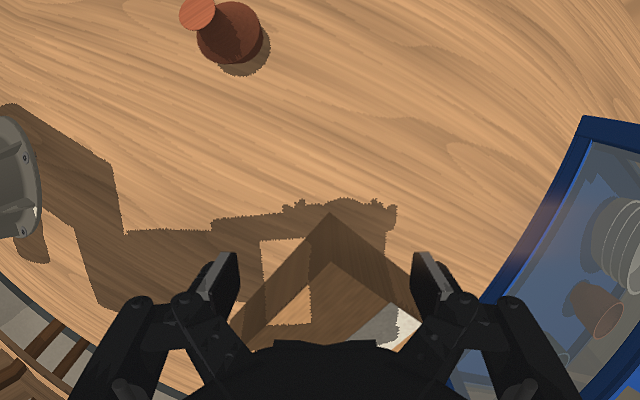

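```bash
cat > h.py <<'E'
import numpy as np,cv2
from workcell import *
from scipy.spatial.transform import Rotation as R
def proj(c,P,fish=False):
    P=np.atleast_2d(P);V=c["view"];K=c["intrinsics"];q=P@V[:3,:3].T+V[:3,3]
    if fish:
        r=np.hypot(q[:,0],q[:,1]);th=np.arctan2(r,q[:,2]);s=th/np.maximum(r,1e-12)
        return np.c_[K[0,0]*q[:,0]*s+K[0,2],K[1,1]*q[:,1]*s+K[1,2]]
    return np.c_[K[0,0]*q[:,0]/q[:,2]+K[0,2],K[1,1]*q[:,1]/q[:,2]+K[1,2]]
def ray(c,uv,fish=False):
    K=c["intrinsics"];V=c["view"];x=(uv[0]-K[0,2])/K[0,0];y=(uv[1]-K[1,2])/K[1,1]
    if fish:
        t=np.hypot(x,y);d=np.array([x/t*np.sin(t),y/t*np.sin(t),np.cos(t)]) if t>1e-9 else np.array([0,0,1.])
    else: d=np.array([x,y,1.])
    d=V[:3,:3].T@d;return -V[:3,:3].T@V[:3,3],d/np.linalg.norm(d)
def onz(c,uv,z,fish=False):
    o,d=ray(c,uv,fish);return o+d*(z-o[2])/d[2]
def tri(rs):
    A=0;b=0
    for o,d in rs:
        M=np.eye(3)-np.outer(d,d);A=A+M;b=b+M@o
    return np.linalg.solve(A,b)
def save(c,n,crop=None,s=1):
    f=c["frame"][:,:,::-1]
    if crop: x0,y0,x1,y1=crop;f=f[y0:y1,x0:x1]
    cv2.imwrite(f"pics/{n}.png",cv2.resize(f,None,fx=s,fy=s,interpolation=cv2.INTER_CUBIC))
def down(yaw):  # jaw (tool z) direction at yaw from world x; tool y down
    z=np.array([np.cos(yaw),np.sin(yaw),0]);y=np.array([0,0,-1.]);x=np.cross(y,z)
    return R.from_matrix(np.c_[x,y,z]).as_quat()
E
python3 - <<'E'
from h import *
c=vision.read_camera("top");save(c,"topc",(290,150,420,260),6)
for u in [(303,180),(407,187),(405,233),(298,226)]: print(onz(c,u,.02))
for u,z in [((387,201),.161),((330,193),.189)]: print(onz(c,u,z))
print(R.from_quat(get_obs()['orientation']).as_matrix().round(3).tolist(),down(0))
c=vision.read_camera("scene");save(c,"scenec",(230,140,380,300),5)
E
```

```text
[0.6320893  0.07576891 0.02      ]
[ 0.61193165 -0.22579284  0.02      ]
[ 0.47851277 -0.21555433  0.02      ]
[0.4980813  0.08866166 0.02      ]
[ 0.54672475 -0.14302245  0.161     ]
[0.56157517 0.00068496 0.189     ]
[[-0.9, -0.0, 0.436], [-0.436, 0.001, -0.9], [0.0, -1.0, -0.001]] [ 0.5 -0.5  0.5 -0.5]
```

View pics/topc.png

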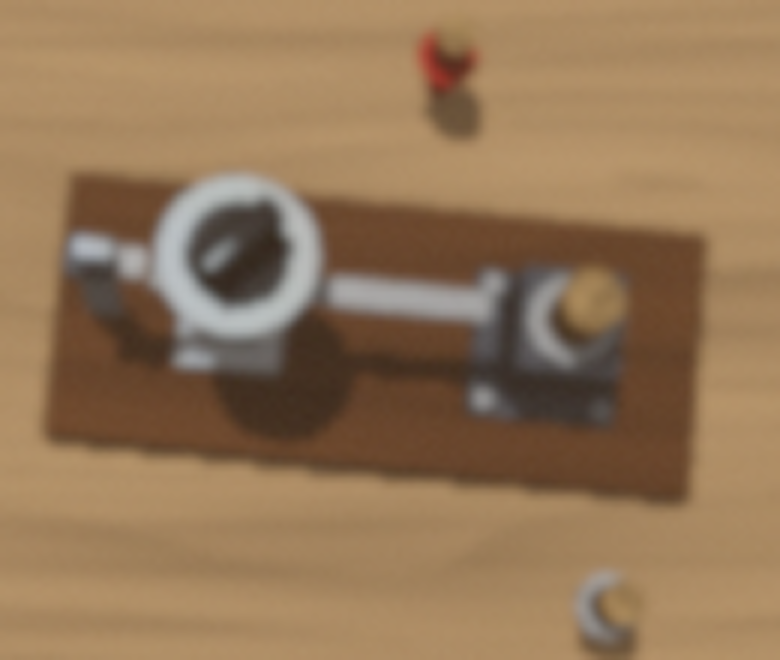

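View pics/scenec.png

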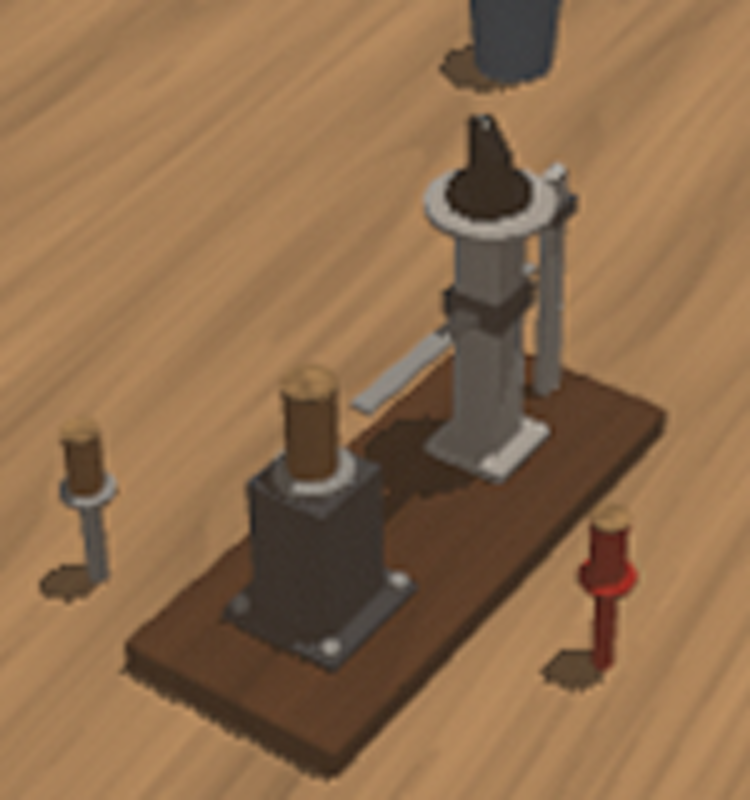

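Run:
```python
from h import *
o=get_obs();c=vision.read_camera("wrist");V=c["view"]
T=R.from_quat(o['orientation']).as_matrix();p=-V[:3,:3].T@V[:3,3]
print("cam in tool",T.T@(p-o['position']));print("axes in tool (cols x,y,z)",(T.T@V[:3,:3].T).round(3))
# candidates: overhead view, and horizontal view
for yaw in [np.pi/2-.067,-np.pi/2-.067]:
    print(yaw,kinematics.solve_ik([.555,.0,.36],down(yaw)))
# horizontal: tool y=+x world tilted down a, jaws z = world +-y
for a in [0,.3,.6]:
  for s in [1,-1]:
    y=np.array([np.cos(a),0,-np.sin(a)]);z=np.array([0,s,0.]);x=np.cross(y,z)
    q=R.from_matrix(np.c_[x,y,z]).as_quat()
    for px in [.3,.35,.4]:
      for pz in [.15,.2,.25]:
        j=kinematics.solve_ik([px,.06,pz],q)
        if j is not None: print(a,s,px,pz,np.round(j,2))
```

```text
cam in tool [-0.07592614 -0.12468793  0.0007857 ]
axes in tool (cols x,y,z) [[ 0.     0.953  0.303]
 [-0.    -0.303  0.953]
 [ 1.    -0.     0.   ]]
1.5037963267948966 [-2.70270599e-03  1.53864258e-01  1.64701717e+00 -4.44089210e-16
  1.34071122e+00 -1.50649903e+00]
-1.6377963267948965 [-2.70270599e-03  1.53864258e-01  1.64701717e+00 -4.44089210e-16
  1.34071122e+00  1.63509362e+00]
```

Run:
```python
from h import *
# tilt t from down; heading direction h the tool tilts towards
for h in [0,np.pi/2,-np.pi/2,np.pi]:
 for t in [.4,.7,1.0,1.3]:
  y=np.array([np.sin(t)*np.cos(h),np.sin(t)*np.sin(h),-np.cos(t)]);hd=np.array([np.cos(h),np.sin(h),0])
  for s in [1,-1]:
    z=s*np.array([-np.sin(h),np.cos(h),0]);x=np.cross(y,z)
    q=R.from_matrix(np.c_[x,y,z]).as_quat()
    for D in [.12,.16,.2]:   # aim camera-ish
      p=np.array([.562,.075,.15])-y*D+[0,0,.08 if s<0 else 0]
      j=kinematics.solve_ik(p,q)
      if j is not None: 
        cam=p+np.c_[x,y,z]@[-.076,-.125,0];print(h,t,s,D,np.round(p,3),np.round(cam,3),np.round(j,2))
```

```text
0 0.4 1 0.12 [0.515 0.075 0.261] [0.397 0.075 0.346] [ 0.19 -0.    2.1  -0.12  0.65 -1.3 ]
0 0.4 1 0.16 [0.5   0.075 0.297] [0.381 0.075 0.383] [ 0.19 -0.07  2.08 -0.11  0.74 -1.31]
0 0.4 1 0.2 [0.484 0.075 0.334] [0.365 0.075 0.42 ] [ 0.2  -0.14  2.06 -0.11  0.84 -1.31]
0 0.4 -1 0.12 [0.515 0.075 0.341] [0.537 0.075 0.485] [ 0.19 -0.09  2.   -0.1   0.84  1.81]
0 0.4 -1 0.16 [0.5   0.075 0.377] [0.521 0.075 0.522] [ 0.19 -0.15  1.97 -0.09  0.93  1.81]
0 0.4 -1 0.2 [0.484 0.075 0.414] [0.505 0.075 0.559] [ 0.2  -0.2   1.93 -0.09  1.02  1.81]
0 0.7 1 0.12 [0.485 0.075 0.242] [0.346 0.075 0.288] [ 0.26 -0.09  2.37 -0.78  0.24 -0.6 ]
0 0.7 1 0.16 [0.459 0.075 0.272] [0.32  0.075 0.319] [ 0.29 -0.2   2.38 -0.58  0.34 -0.79]
0 0.7 1 0.2 [0.433 0.075 0.303] [0.295 0.075 0.35 ] [ 0.32 -0.31  2.37 -0.48  0.45 -0.89]
0 0.7 -1 0.12 [0.485 0.075 0.322] [0.462 0.075 0.466] [ 0.26 -0.23  2.27 -0.39  0.45  2.13]
0 0.7 -1 0.16 [0.459 0.075 0.352] [0.437 0.075 0.497] [ 0.29 -0.32  2.26 -0.35  0.55  2.1 ]
0 0.7 -1 0.2 [0.433 0.075 0.383] [0.411 0.075 0.528] [ 0.32 -0.41  2.24 -0.33  0.67  2.08]
0 1.0 
[... 6984 characters left out ...]
697 0.075 0.236] [0.843 0.075 0.24 ] [0.08 1.07 0.69 0.09 2.37 1.68]
3.141592653589793 1.0 1 0.2 [0.73  0.075 0.258] [0.877 0.075 0.262] [0.07 1.15 0.49 0.1  2.5  1.69]
3.141592653589793 1.0 -1 0.12 [0.663 0.075 0.295] [0.727 0.075 0.426] [ 0.08  0.96  0.8   0.1   2.38 -1.46]
3.141592653589793 1.0 -1 0.16 [0.697 0.075 0.316] [0.761 0.075 0.448] [ 0.08  1.02  0.62  0.1   2.49 -1.45]
3.141592653589793 1.0 -1 0.2 [0.73  0.075 0.338] [0.794 0.075 0.47 ] [ 0.07  1.12  0.4   0.12  2.62 -1.42]
3.141592653589793 1.3 1 0.12 [0.678 0.075 0.182] [0.818 0.075 0.142] [0.07 1.25 0.62 0.13 2.57 1.7 ]
3.141592653589793 1.3 -1 0.12 [0.678 0.075 0.262] [0.778 0.075 0.369] [ 0.07  1.18  0.61  0.15  2.65 -1.42]
```

Run:
```python
from h import *
bot.reach([.49,-.06,.33],down(-np.pi/2-.067))
c=vision.read_camera("wrist");save(c,"w1")
np.savez("w1.npz",**{k:c[k] for k in c})
bot.reach([.575,0.0,.36],down(-np.pi/2-.067))
h=np.pi;t=1.0
y=np.array([np.sin(t)*np.cos(h),np.sin(t)*np.sin(h),-np.cos(t)]);z=np.array([-np.sin(h),np.cos(h),0]);q=R.from_matrix(np.c_[np.cross(y,z),y,z]).as_quat()
bot.reach([.675,.06,.225],q)
c=vision.read_camera("wrist");save(c,"w2")
np.savez("w2.npz",**{k:c[k] for k in c})
o=get_obs();print(o['time_s'],o['position'])
```

```text
4.0083 [0.67521768 0.05936318 0.22741298]
```

View pics/w1.png

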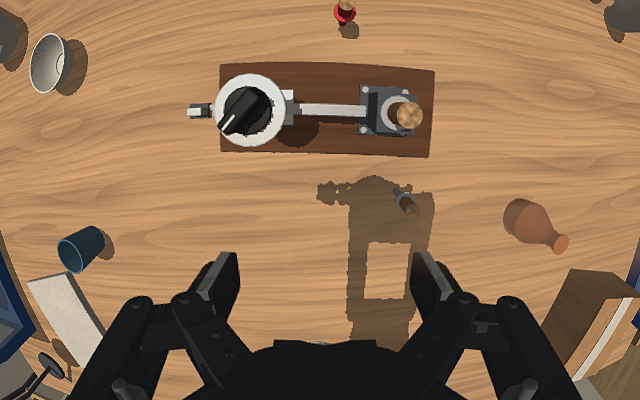

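View pics/w2.png

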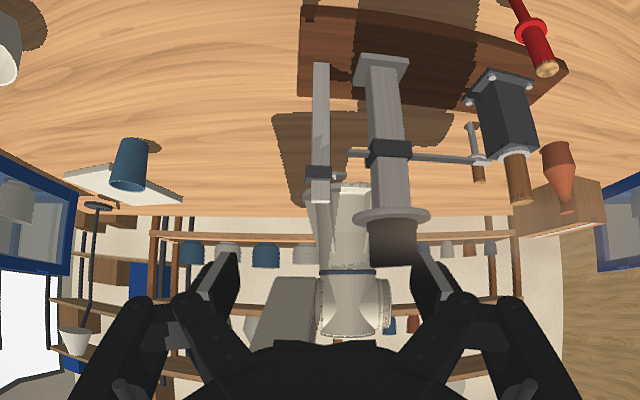

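Run:
```python
from h import *
a=dict(np.load("w2.npz"));save(a,"w2c",(290,120,430,220),5.7)
a=dict(np.load("w1.npz"));save(a,"w1c",(180,55,440,165),3)
```

```text
(no output)
```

View pics/w2c.png

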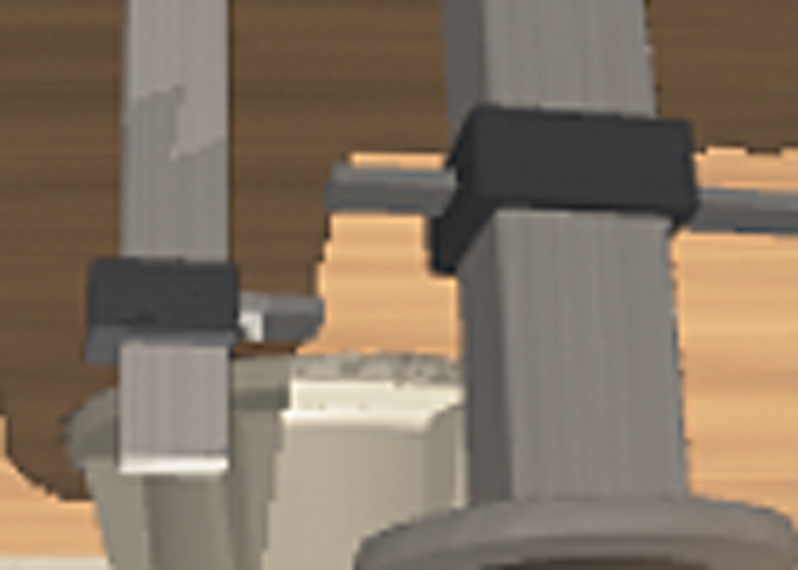

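View pics/w1c.png

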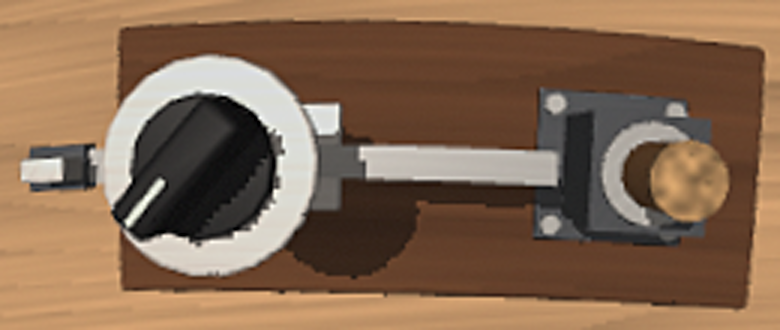

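Run:
```python
from h import *
a=dict(np.load("w1.npz"));f=lambda u:(u[0]/3+180,u[1]/3+55)
P=lambda u,z:onz(a,f(u),z,True)
LL,UR=P((123,225),.219),P((219,106),.219);d=UR-LL
print("knob",(LL+UR)/2,np.hypot(*d[:2]),"bar yaw",np.arctan2(d[1],d[0]))
cap=P((689,181),.161);print("cap",cap)
cs=[P(u,.02) for u in [(120,28),(762,48),(748,308),(122,290)]]
print(np.round(cs,4),np.mean(cs,0))
for i,j in[(0,1),(3,2)]:
    e=cs[i]-cs[j];print("len",np.hypot(*e[:2]),"yaw",np.arctan2(-e[0],e[1]))
print("dial",P((211,165),.18))
b=dict(np.load("w2.npz"));g=lambda u:(u[0]/5.7+290,u[1]/5.7+120)
yaw=-.067;ex=np.array([np.cos(yaw),np.sin(yaw),0]);ey=np.array([-np.sin(yaw),np.cos(yaw),0])
k=(LL+UR)/2
for nm,u in [("tail",(330,185)),("tail",(329,165)),("tab",(322,300)),("tab",(320,293)),("tip side",(798,190)),("rail top",(175,472)),("tab bot",(322,335)),("tail bot",(330,212))]:
    o,dd=ray(b,g(u),True);t=((k-o)@ex+.006)/(dd@ex);p=o+t*dd;q=p-k;print(nm,p.round(4),"jig y rel gauge",(q@ey).round(4))
```

```text
knob [0.56674309 0.00067632 0.219     ] 0.040160385078874115 bar yaw -0.8066680174325667
cap [ 0.55062529 -0.14821988  0.161     ]
[[ 0.6372  0.0769  0.02  ]
 [ 0.6076 -0.2269  0.02  ]
 [ 0.4801 -0.2167  0.02  ]
 [ 0.5097  0.0894  0.02  ]] [ 0.55864422 -0.06933492  0.02      ]
len 0.3052345409306908 yaw -0.09734519501124986
len 0.3075215586326736 yaw -0.09655967882811103
dial [ 0.56560417 -0.00095463  0.18      ]
tail [0.5752 0.0377 0.1207] jig y rel gauge 0.0375
tail [0.5752 0.0377 0.1174] jig y rel gauge 0.0375
tab [0.5754 0.0393 0.1394] jig y rel gauge 0.0391
tab [0.5754 0.0396 0.1383] jig y rel gauge 0.0394
tip side [ 0.5701 -0.0391  0.1177] jig y rel gauge -0.0394
rail top [0.5768 0.061  0.1661] jig y rel gauge 0.0609
tab bot [0.5754 0.0395 0.1449] jig y rel gauge 0.0393
tail bot [0.5752 0.0378 0.1252] jig y rel gauge 0.0376
```

Run:
```python
from h import *
k=np.array([.5665,.0003]);bar=-.807
bot.reach([.575,0.0,.36],down(-np.pi/2-.067))
q=down(bar+np.pi/2)
hand.move_gripper(.05,30)
bot.reach([*k,.27],q)
c=vision.read_camera("wrist");save(c,"w3")
bot.servo_line([*k,.210],q,.08)
o=get_obs();print(o['time_s'],o['wrist_force'],o['position'],o['joint_pos'].__repr__())
c=vision.read_camera("wrist");save(c,"w4");c=vision.read_camera("scene");save(c,"s4",(270,120,400,250),4)
```

```text
8.5583 [-0.57421991 -0.43765522  0.25812462] [5.66832863e-01 3.23945364e-04 2.10366489e-01] array([-2.08355608e-03,  3.03079497e-01,  1.79716597e+00,  1.76930289e-05,
        1.04073874e+00, -7.65927115e-01])
```

View pics/w4.png

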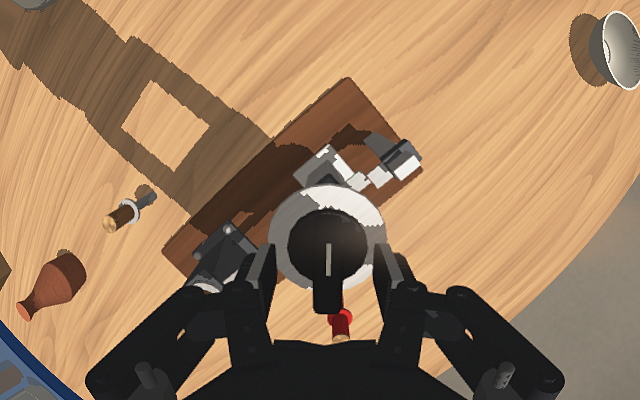

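View pics/s4.png

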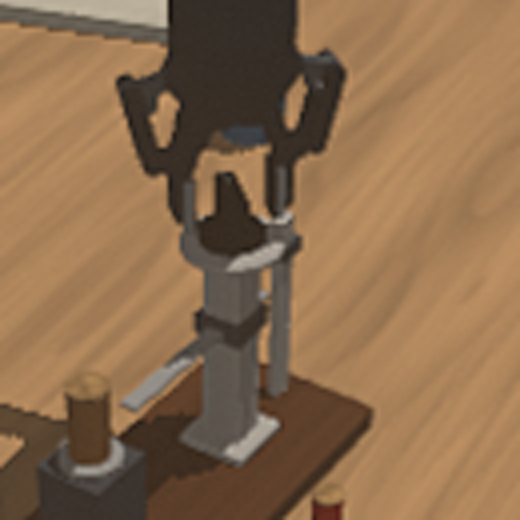

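Run:
```python
from h import *
hand.move_gripper(.0,30)
o=get_obs();print(o['time_s'],o['gripper_width'],np.round(o['wrist_force'],1),np.round(o['ft_torque'],2))
j=np.array(o['joint_pos'])
for i in range(7):
    j[5]+=.25 if i<6 else .30
    bot.goto_joints(j);o=get_obs();print(round(o['time_s'],2),round(o['joint_pos'][5],3),np.round(o['wrist_force'],1),np.round(o['ft_torque'],2))
c=vision.read_camera("scene");save(c,"s5",(270,120,400,250),4)
```

```text
9.0667 0.013512533580988133 [3.1 5.  1.4] [ 0.75 -0.32 -0.06]
9.42 -0.52 [-0.3  0.2  0.9] [-0.22  0.3  -0.03]
9.77 -0.272 [-3.5 -0.9  3.2] [-0.32  0.79 -0.05]
10.12 -0.021 [-5.4 -1.5  3.9] [-0.31  1.06  0.01]
10.47 0.229 [-7.1 -0.6  4.3] [-0.27  1.28 -0.01]
10.82 0.479 [-7.9 -0.5  6.8] [-0.08  1.48 -0.01]
11.17 0.729 [-8.9  0.9  6.5] [0.09 1.6  0.01]
11.56 1.029 [-9.2  1.4  6.8] [ 0.43  1.72 -0.02]
```

View pics/s5.png

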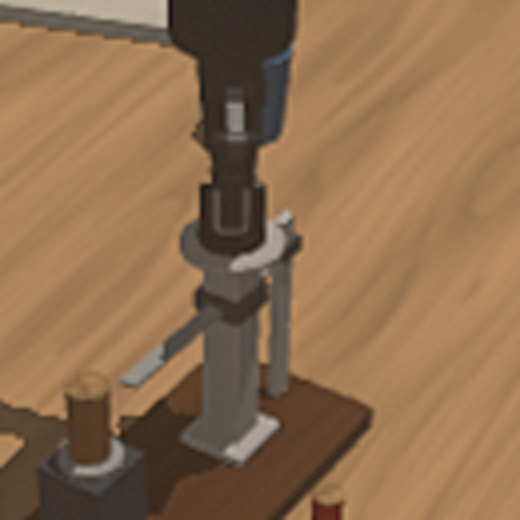

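Run:
```python
from h import *
hand.move_gripper(.05,30)
p=get_obs()['position'];bot.servo_line([p[0],p[1],.29],None,.15)
bot.reach([.575,0.0,.36],down(-np.pi/2-.067))
h=np.pi;t=1.0
y=np.array([np.sin(t)*np.cos(h),np.sin(t)*np.sin(h),-np.cos(t)]);z=np.array([-np.sin(h),np.cos(h),0]);q=R.from_matrix(np.c_[np.cross(y,z),y,z]).as_quat()
bot.reach([.670,.055,.225],q);bot.dwell(.1)
c=vision.read_camera("wrist");save(c,"w6c",(290,120,430,220),5.7);np.savez("w6.npz",**c)
o=get_obs();print(o['time_s'],o['position'])
```

```text
14.5917 [0.67024949 0.05475939 0.22769274]
```

View pics/w6c.png

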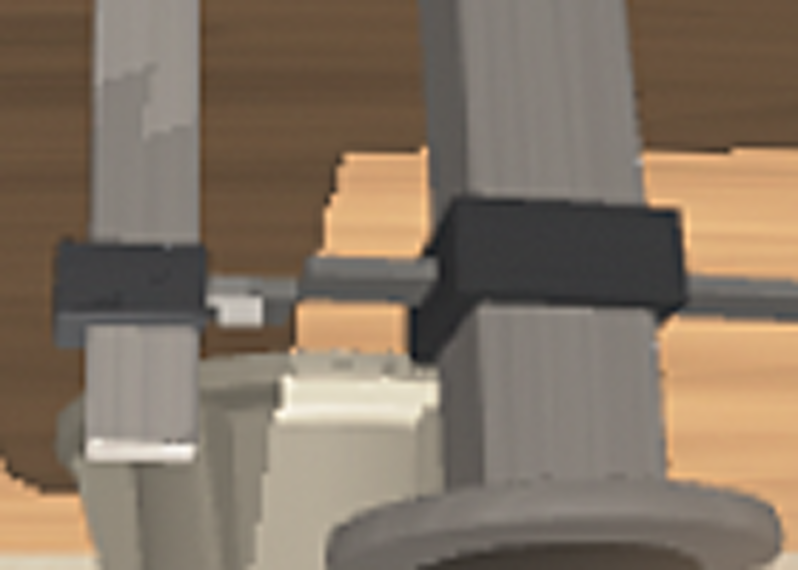

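Run:
```python
from h import *
yaw=-.10;ex=np.array([np.cos(yaw),np.sin(yaw),0]);k=np.array([.5665,.0003,0])
g=lambda u:(u[0]/5.7+290,u[1]/5.7+120)
for n,l in [("w2.npz",[("tail",(330,165)),("tail",(330,185)),("tail",(330,211)),("tab",(322,294)),("tab",(322,300)),("tab",(322,325)),("rail",(175,472))]),("w6.npz",[("tail",(306,257)),("tail",(304,272)),("tail",(300,299)),("tab",(297,277)),("tab",(297,290)),("tab",(295,321)),("rail",(145,460))])]:
  b=dict(np.load(n))
  for nm,u in l:
    o,dd=ray(b,g(u),True);t=((k-o)@ex+.006)/(dd@ex);p=o+t*dd;print(n,nm,p.round(4))
  save(b,n[:2]+"z",(295 if n=="w2.npz" else 320-30,140,360,185),11)
```

```text
w2.npz tail [0.5763 0.0377 0.1178]
w2.npz tail [0.5763 0.0377 0.1212]
w2.npz tail [0.5763 0.0379 0.1254]
w2.npz tab [0.5765 0.0394 0.1388]
w2.npz tab [0.5765 0.0394 0.1398]
w2.npz tab [0.5765 0.0395 0.1437]
w2.npz rail [0.5786 0.061  0.1665]
w6.npz tail [0.5762 0.0374 0.1357]
w6.npz tail [0.5763 0.0377 0.138 ]
w6.npz tail [0.5763 0.0384 0.1423]
w6.npz tab [0.5764 0.0387 0.1389]
w6.npz tab [0.5764 0.0388 0.1409]
w6.npz tab [0.5764 0.0392 0.1457]
w6.npz rail [0.5786 0.0605 0.167 ]
```

View pics/w6z.png

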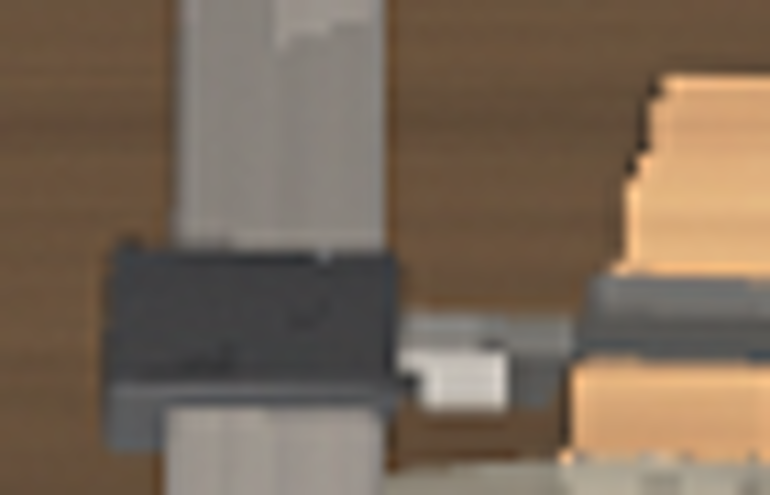

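View pics/w2z.png

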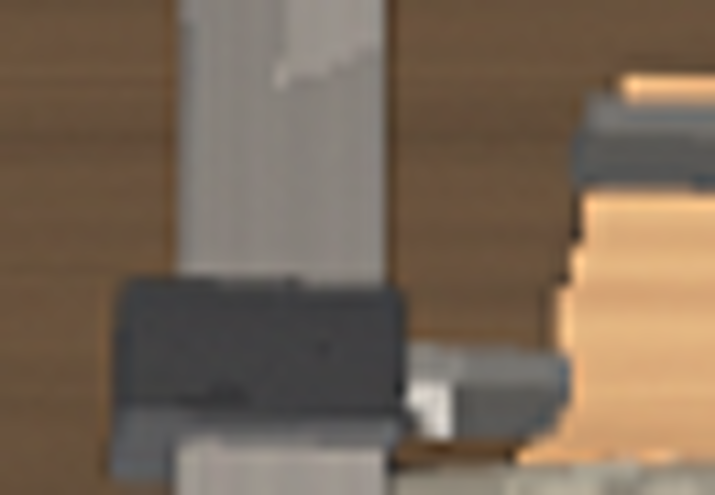

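```bash
cat > turn.py <<'E'
from h import *
import sys
j6=float(sys.argv[1]);d=float(sys.argv[2]);out=sys.argv[3]
k=np.array([.5658,.0003])
q=down(-j6-.002)
bot.reach([.575,0.0,.36],down(-np.pi/2-.067))
bot.reach([*k,.28],q);bot.servo_line([*k,.210],q,.12)
print(get_obs()['joint_pos'][5],get_obs()['wrist_force'])
hand.move_gripper(0,30);o=get_obs();print(o['gripper_width'],np.round(o['wrist_force'],1),np.round(o['ft_torque'],2))
j=np.array(o['joint_pos'])
for i in range(2):
    j[5]+=d/2;bot.goto_joints(j)
o=get_obs();print(o['joint_pos'][5],np.round(o['wrist_force'],1),np.round(o['ft_torque'],2))
hand.move_gripper(.05,30)
p=o['position'];bot.servo_line([p[0],p[1],.29],None,.15)
bot.reach([.575,0.0,.36],down(-np.pi/2-.067))
h=np.pi;t=1.0
y=np.array([np.sin(t)*np.cos(h),np.sin(t)*np.sin(h),-np.cos(t)]);z=np.array([-np.sin(h),np.cos(h),0]);q=R.from_matrix(np.c_[np.cross(y,z),y,z]).as_quat()
bot.reach([.660,.04,.220],q);bot.dwell(.1)
c=vision.read_camera("wrist");save(c,out+"c",(260,120,390,210),6);save(c,out);np.savez(out+".npz",**c)
print(get_obs()['time_s'])
E
python3 turn.py 1.029 .31 w7
```

```text
1.0292378718028181 [ 0.99449753 -0.91232211 -0.06911376]
0.013587407580506868 [-4.3  5.   7.1] [ 0.84  0.55 -0.01]
1.3325528621264908 [-1.8  5.8  0.1] [ 0.73  0.28 -0.08]
20.7333
```

View pics/w7c.png

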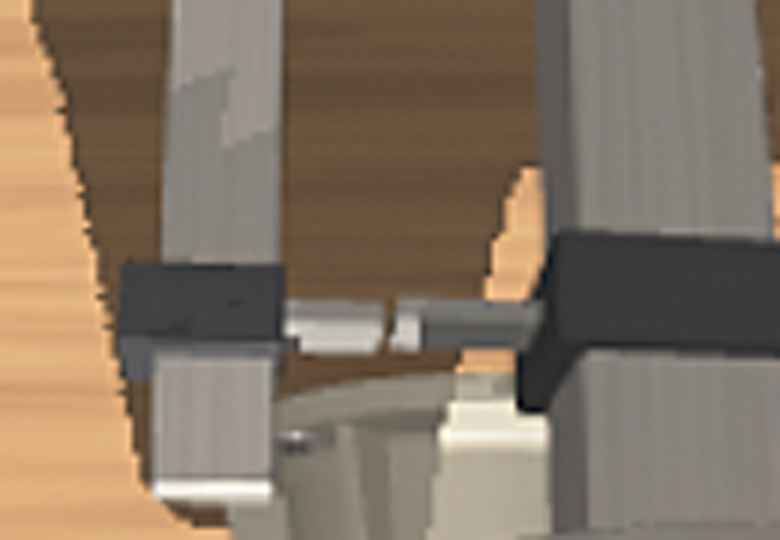

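Run:
```python
from h import *
b=dict(np.load("w7.npz"));g=lambda u:(u[0]/6+260,u[1]/6+120)
yaw=-.10;ex=np.array([np.cos(yaw),np.sin(yaw),0]);k=np.array([.5662,.0003,0])
for nm,u in [("tail",(400,299)),("tail",(400,312)),("tab",(375,302)),("tab",(375,320)),("rail",(215,483)),("rail",(212,500))]:
    o,dd=ray(b,g(u),True);t=((k-o)@ex+.006)/(dd@ex);print(nm,(o+t*dd).round(4))
P=np.array([.551,-.1485])
bot.reach([.575,0.0,.36],down(-np.pi/2-.067))
hand.move_gripper(.06,25)
q=down(-.10)
bot.reach([*P,.27],q);bot.servo_line([*P,.20],q,.12);bot.dwell(.1)
c=vision.read_camera("wrist");save(c,"w8");np.savez("w8.npz",**c)
o=get_obs();print(o['time_s'],o['position'],np.round(o['wrist_force'],2))
```

```text
tail [0.5759 0.0367 0.1385]
tail [0.5759 0.0367 0.1403]
tab [0.5762 0.04   0.139 ]
tab [0.5762 0.04   0.1415]
rail [0.5783 0.0603 0.1643]
rail [0.5783 0.0607 0.1665]
24.5417 [ 0.55162037 -0.14865963  0.20099664] [ 0.77  0.37 -0.72]
```

View pics/w8.png

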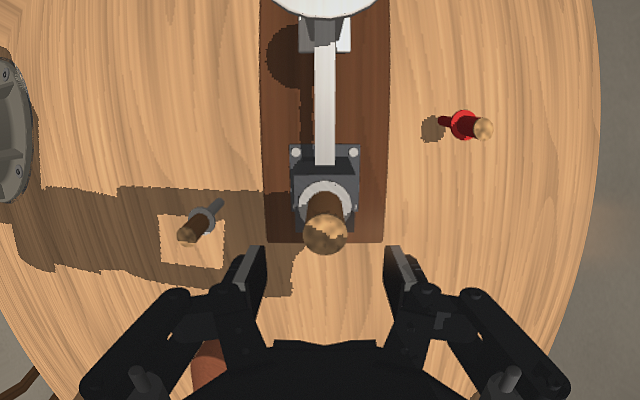

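Run:
```python
from h import *
b=dict(np.load("w8.npz"))
f=b["frame"][:,:,::-1];hsv=cv2.cvtColor(np.ascontiguousarray(f),cv2.COLOR_BGR2HSV)
for n,u in [("L",(303,234)),("R",(348,234)),("T",(326,214)),("B",(326,255)),("C",(325.5,234.5))]: print(n,onz(b,u,.161,True))
save(b,"w8c",(280,160,370,270),6)
```

```text
L [ 0.53860927 -0.14585652  0.161     ]
R [ 0.56472588 -0.14851336  0.161     ]
T [ 0.55317878 -0.13476703  0.161     ]
B [ 0.55059437 -0.16100866  0.161     ]
C [ 0.55163433 -0.14746264  0.161     ]
```

View pics/w8c.png

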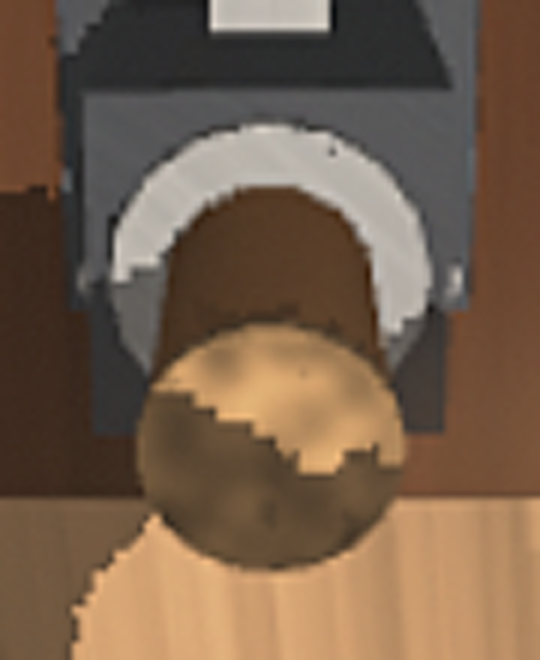

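Run:
```python
from h import *
q=down(-.10);P=[.5515,-.1477]
bot.servo_line([*P,.134],q,.08)
o=get_obs();print(o['time_s'],o['position'],np.round(o['wrist_force'],1),np.round(o['ft_torque'],2))
hand.move_gripper(0,25);bot.dwell(.2)
o=get_obs();print(o['time_s'],o['gripper_width'],o['position'],np.round(o['wrist_force'],1),np.round(o['ft_torque'],2))
c=vision.read_camera("scene");save(c,"s9",(250,140,380,270),4)
```

```text
25.5167 [ 0.5519066  -0.14780192  0.13442722] [-0.2 -0.1 -0.2] [-0.01  0.01 -0.02]
26.1167 0.02518677740292773 [ 0.55187723 -0.14776698  0.13452734] [ 0.3 -0.5  5.3] [ 0.06  0.13 -0.04]
```

View pics/s9.png

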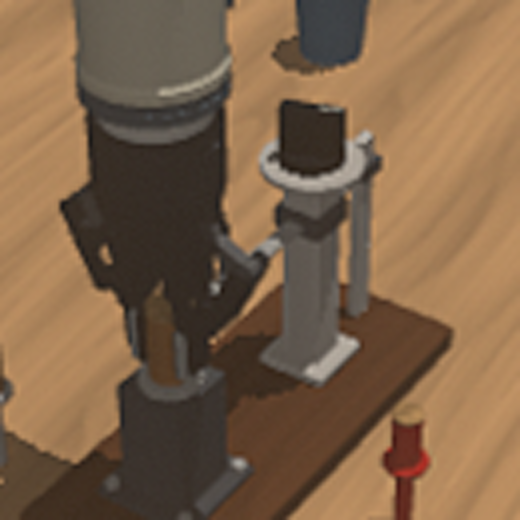

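Run:
```python
from h import *
q=down(-.10);P=[.5515,-.1477]
for z in [.139,.144,.149,.154,.159,.165]:
    bot.servo_line([*P,z],q,.03)
    o=get_obs();print(round(o['time_s'],2),np.round(o['position'],4),np.round(o['wrist_force'],1),np.round(o['ft_torque'],2),round(o['gripper_width'],4))
    if np.linalg.norm(o['wrist_force'])>20: break
c=vision.read_camera("scene");save(c,"s10",(250,140,380,270),5);np.savez("s10.npz",**c)
c=vision.read_camera("wrist");save(c,"w10");np.savez("w10.npz",**c)
```

```text
26.48 [ 0.5514 -0.1477  0.1389] [ 1.  -0.9 -1.6] [-0.01 -0.23 -0.02] 0.0254
26.8 [ 0.5514 -0.1477  0.1442] [ 0.1  0.4 -3.3] [ 0.   -0.19  0.02] 0.0256
27.12 [ 0.5514 -0.1477  0.1492] [-0.6  0.2 -2.4] [-0.02 -0.17  0.02] 0.0255
27.43 [ 0.5514 -0.1477  0.1542] [-0.3 -0.5 -2.3] [-0.02 -0.12 -0.01] 0.0255
27.75 [ 0.5514 -0.1477  0.1592] [ 0.7  0.1 -3.4] [-0.04 -0.21  0.05] 0.0255
28.1 [ 0.5514 -0.1477  0.1652] [ 1.1 -0.1 -3.2] [-0.02 -0.2  -0.01] 0.0256
```

View pics/s10.png

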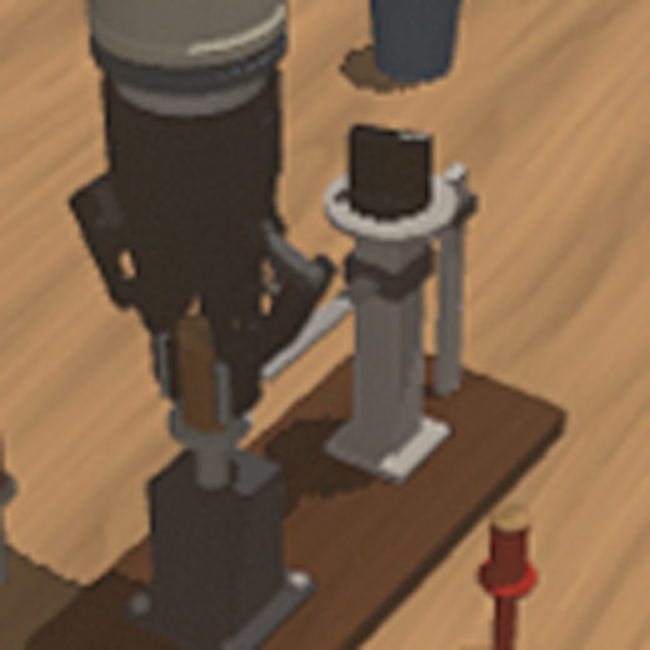

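View pics/w10.png

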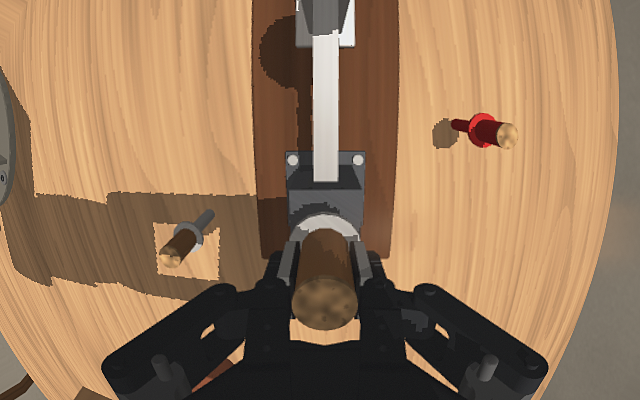

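Run:
```python
from h import *
s=dict(np.load("s10.npz"));save(s,"s10z",(278,200,328,240),15)
w=dict(np.load("w10.npz"));save(w,"w10z",(280,140,380,250),5)
# predict in scene: tip end at jig x=±6,top/bottom for z, collar circle
ex=np.array([np.cos(-.1),np.sin(-.1),0]);ey=np.array([np.sin(.1),np.cos(.1),0]);B=np.array([.5515,-.1480,0])
g=lambda p:(proj(s,p)-[278,200])*15
for z in [.138,.140,.142]:
  print(z,"tip corners top",g([B+.038*ey+a*.006*ex+[0,0,z+.0015] for a in(-1,1)]).round(0).tolist(),"w10",((proj(w,B+.038*ey+[0,0,z+.0015],True)-[280,140])*5).round(0).tolist())
th=np.linspace(0,2*np.pi,9)[:-1]
for z in [.1357,.1407]: print("collar rim",z,g([B+.02*(np.cos(t)*ex+np.sin(t)*ey)+[0,0,z] for t in np.linspace(0,2*np.pi,200)])[:,0].min().round(),g([B+.02*(np.cos(t)*ex+np.sin(t)*ey)+[0,0,z] for t in np.linspace(0,2*np.pi,200)]).max(0).round())
```

```text
0.138 tip corners top [[301.0, 207.0], [362.0, 233.0]] w10 [[232.0, 199.0]]
0.14 tip corners top [[301.0, 197.0], [361.0, 223.0]] w10 [[232.0, 204.0]]
0.142 tip corners top [[300.0, 187.0], [361.0, 213.0]] w10 [[232.0, 209.0]]
collar rim 0.1357 57.0 [315. 446.]
collar rim 0.1407 56.0 [314. 421.]
```

View pics/s10z.png

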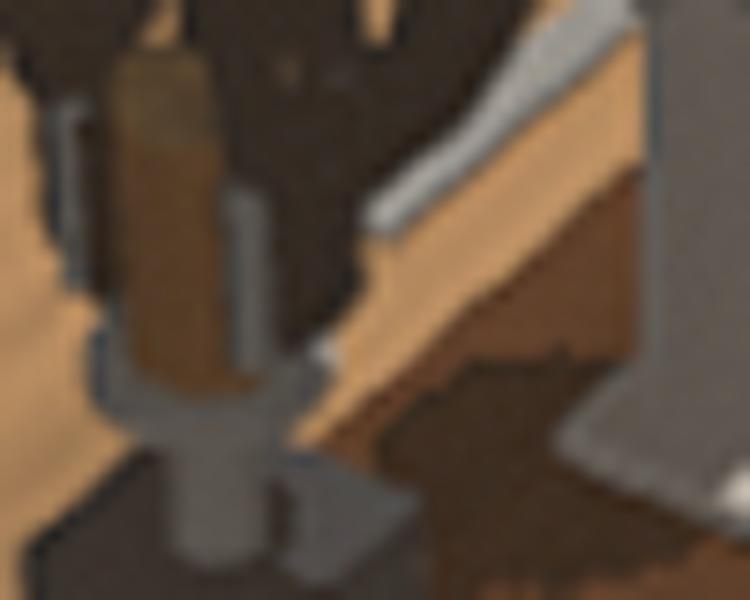

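View pics/w10z.png

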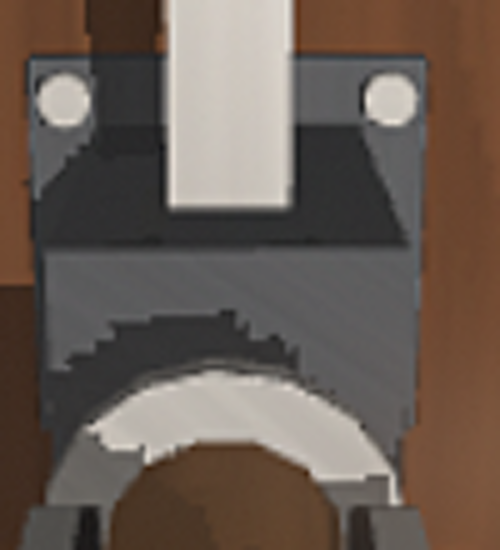

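Run:
```python
from h import *
w=dict(np.load("w10.npz"));ey=np.array([np.sin(.1),np.cos(.1),0]);B=np.array([.5515,-.1478,0])
for z in (.1387,.1407,.1427): print("collar top rim row",z,((proj(w,B+.02*ey+[0,0,z],True)-[280,140])*5).round())
q=down(-.10);bot.servo_line([.5515,-.1477,.167],q,.02);bot.dwell(.6)
c=vision.read_camera("wrist");save(c,"w11z",(280,140,380,250),5)
c=vision.read_camera("scene");save(c,"s11",(278,170,358,240),9)
c=vision.read_camera("top");save(c,"t11")
o=get_obs();print(o['time_s'],o['position'],o['gripper_width'],np.round(o['wrist_force'],1),np.round(o['ft_torque'],2),R.from_quat(o['orientation']).as_matrix().round(4)[2])
```

```text
collar top rim row 0.1387 [[231. 363.]]
collar top rim row 0.1407 [[231. 370.]]
collar top rim row 0.1427 [[231. 377.]]
29.2 [ 0.55143728 -0.1476829   0.16697285] 0.025115070761731643 [ 0.   0.9 -3.9] [-0.03 -0.04  0.03] [ 0.e+00 -1.e+00 -1.e-04]
```

View pics/w11z.png

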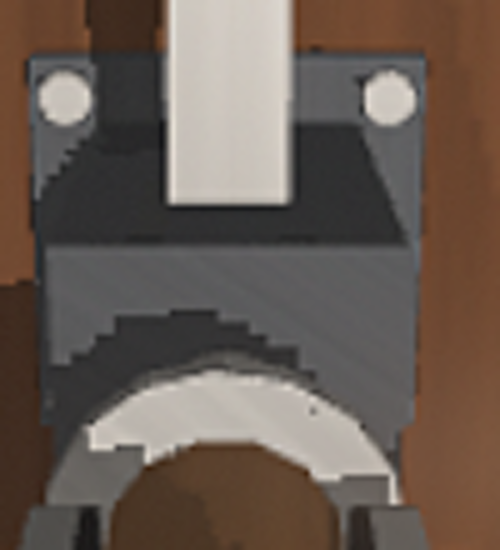

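View pics/s11.png

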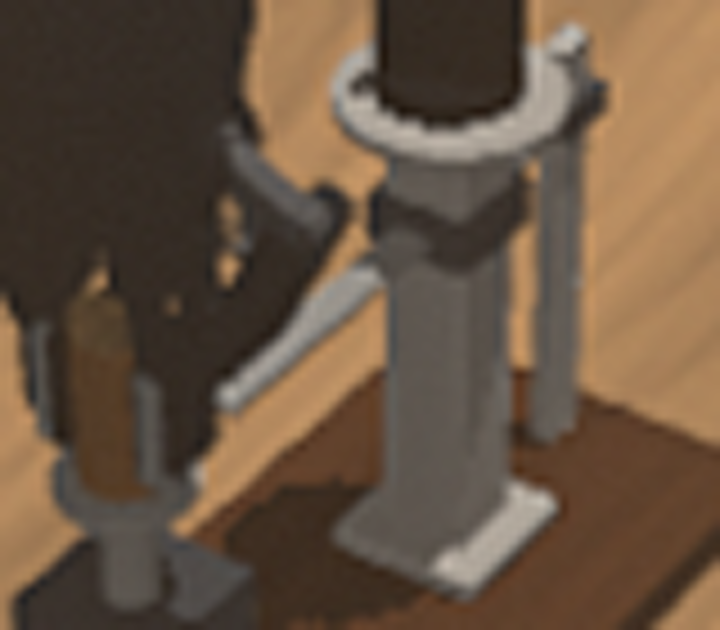

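Run:
```python
from h import *
print(hand_in())
```

```text
the job is handed in; nothing more can be done
None
```

I set the gauge, drew the post partway up its bore, and handed the job in at about 29 s with the post still held. No verdict is reported, so success rests on my own checks below.

**Gauge:** I turned the knob in steps of up to 0.3 rad, about 2.1 rad clockwise in all. A close side view after the first turn showed the tail 3.2 mm low, so I gripped the knob again and turned it 0.3 rad more. The last side view showed tail and tab level within about 0.5 mm, with the tab not visibly moved.

**Post:** I gripped the wooden head with 25 N and lifted it straight up 32.5 mm in small steps. Sideways force at the wrist stayed around 1 N, and only the post's weight (about 3–4 N) hung from the gripper, so it did not bind. A wrist view two millimetres before the final height showed no slip in the grip.

**Final height:** The collar is at about 140 mm. My pointer-height readings disagreed slightly, ranging from 138.7 to 141.5 mm. I aimed for the middle, and every reading is within the 4 mm tolerance.

**Not measured:** I did not measure the crockery for movement at the end. The arm showed no unexpected contact forces at any point I checked.

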